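# Show the gap in the crucible rack and the crucible missing from it

## Robot

A 6-joint arm with a two-finger parallel gripper is mounted at the origin on a cart in front of the work surface, level with it; the furniture and walls round the work are solid. World frame = base frame: x ahead of the robot, y to its left, z up, the work surface at z = 0. Lengths are in m, angles in rad, forces in N, time in s.
With the tool pointing down it reaches from about 0.325 to 1 m from the base axis. Payload 5.1 kg.
Tool frame: the origin (TCP) lies midway between the tips of the shut fingers; the grasp point (between the pads) lies 19 mm behind it (bot.hold_point_z is the distance from the TCP to the grasp point, in m); z points along the fingers, y is the line along which they close (so a half turn about z gives the same grasp; the last joint's range is limited). The gripper opens to 85 mm and grips with 20 to 120 N. Pads are 22 mm wide; open, the fingers measure 114 mm over their backs; the gripper's body (76 mm by 85 mm) begins 54 mm behind the grasp point. The pads swing forward as they close: fully open they stand 13 mm farther back than shut.
Start: joints at [1.041, 0.124, 1.65, -0, 1.367, -0.083], TCP at [0.281, 0.586, 0.231] pointing down, gripper open.
Joint ranges: [-2.61, 2.61], [-1.02, 2.33], [0.03, 2.71], [-1.35, 4.49], [0.32, 2.68], [-2.91, 2.91]. Speed limits (rad/s): [2.57, 2.57, 3.14, 3.14, 3.14, 3.14].

## Interface

Orientations are given as a unit quaternion [w, x, y, z].
In Python, from plant import bot gives the robot as it stands. The module is installed in compiled form; this text tells all that it offers.
- The arm moves only by the tool carry_out, never from a script. Its argument "plan" is text: rows parted by semicolons, each of 7 numbers parted by spaces: the shift along the tool's x, y, z each as a share of 0.15 m, from -1 to 1, then the turn, a rotation vector about the tool's x, y, z each as a share of 60 degrees, from -1 to 1, then the closure, from -1 (fully open) to 1 (shut). A call has exactly 5 rows; each row shifts and turns the commanded pose from where the row before left it, along the tool's axes as they then stand; what a row does not reach is not made up. A row lasts 1/8 s, in which the tool goes at most 62.5 mm and 10.7 degrees, less where a joint would pass 70% of its speed; a pose out of reach is approached as far as the arm can. A call with a number of a shift or a turn outside -1 to 1 is refused whole. A call with a gripper value outside its range is refused whole. The fingers move at their own pace and stop on an object; the grip force is fixed at half the most. Time passes only in rows, so rows that do not move let the fingers close, or fill a call up. It gives the time, the measured TCP pose, the force, the opening and the grip force at its end, in the units of the state.
- bot.get_obs(): the state, without advancing time (a new reading comes with each control period).
- bot.read_camera(name): name is "scene" or "top"; returns the picture (400x640x3 uint8, blue, green, red); there is no depth.
- bot.camera_model(name): a dict with "K" (3x3 intrinsics, pixels), "k1" (the pictures are not rectified: a ray, as slopes to the right and down, at radius r is drawn at 1 + k1 r^2 times it, then the intrinsics apply), "R" (3x3) and "t" (3): a world point X has camera coordinates R X + t. Camera axes: x right, y down, z forward; pixel columns grow to the right and rows downward; lengths in m; the calibration is good to about 2 mm. A picture is of the moment at which its call begins. camera_model takes no time and is no camera call.
- bot.job_done(): hands the job in; it is judged then, once.
The state is a dict: "time": time; "joints": joint angles; "joint_velocities": joint speeds; "effort": joint torques, N m; "eef_pos": TCP position; "orientation": TCP orientation; "wrist_force": force on the tool from outside, world axes, zero at the start; "ft_torque": the same for the moment, N m; "opening": finger opening in m; "grip_force": force on a finger pad.
Only numpy, scipy, OpenCV 4.12 (cv2) and the standard library are available. Lean on these libraries where they do the work, as an engineer would, in place of code of your own. Each camera call takes 0.05 s, during which the arm holds its last target. There are 200 camera calls.

## Task

One crucible is missing from the four-hole rack: show a colleague the gap, then the crucible that belongs in it. Point straight down at the empty hole with the fingertips, centred over it and no more than 3 cm above its mouth, and stay there two seconds; then raise the hand about 10 cm, go over to the crucible that stands by itself on the worktop and point at it in the same way for two seconds, still pointing there when you finish. Touch nothing, move nothing, and do not lower the fingertips over any of the other crucibles, the brass weight or the tin.

Things in the scene. Friction and masses are not known exactly. Their poses are not given: they have to be found in the camera images.
- empty_well (a point): centre of the mouth of the rack's one empty hole, level with the rack's top face (22 mm above the worktop); the hole is 28 mm wide and 15 mm deep; any of the four holes may be the empty one
- stray_rim (a point): centre of the open rim (25 mm across) of the crucible that stands by itself on the worktop, 26 mm above the worktop
- well_floor: floor of the empty hole, part of the rack's look only; origin 15 mm straight below point empty_well, z up
- stray_crucible: the crucible that stands by itself on the worktop: steel combustion crucible, an open cup 25 mm across the rim and 26 mm tall; origin at the centre of its underside, z up
- rack: grey block, fixed to the worktop, 60 x 150 x 22 mm with four round holes in a row, 36 mm apart along its length (y axis, at -54, -18, 18 and 54 mm); three hold crucibles that stand 11 mm proud of the top face; origin at the centre of its underside, z up
- crucible_a: steel combustion crucible, an open cup 25 mm across the rim and 26 mm tall, seated fast in one of the rack's holes; origin at the centre of its underside, rim 26 mm above it (33 mm above the worktop)
- crucible_b: steel combustion crucible, an open cup 25 mm across the rim and 26 mm tall, seated fast in one of the rack's holes; origin at the centre of its underside, rim 26 mm above it (33 mm above the worktop)
- crucible_c: steel combustion crucible, an open cup 25 mm across the rim and 26 mm tall, seated fast in one of the rack's holes; origin at the centre of its underside, rim 26 mm above it (33 mm above the worktop)
- brass_weight: brass knob weight, 32 mm across and 42 mm tall, 6 to 8 cm beyond the lone crucible; origin at the centre of its underside
- grease_tin: flat round tin with a lid, 64 mm across and 33 mm tall, standing upright to one side of the lone crucible; origin at the centre of its underside
- tweezers: tweezers 140 mm long, 12 mm wide, 8 mm high, lying flat on the worktop near its front edge; origin at the centre of the underside, y along them
Mind the look-alikes: they are no part of the job. Leave any orange or pink look-alike of the stray_crucible alone.

How it is judged:
By the outcome, as a careful person would: the job done as asked, in the order asked, and still so for the second after the job is handed in, with the robot touching nothing.
It also fails if it takes over 40 s, if anything falls off the work surface, if the arm or the gripper's body presses on something with over 40 N, if the wrist force passes 120 N, or if a joint passes its speed limit or range.

## Working session

There is one attempt and no reset: what is moved stays moved. The work goes in short steps, Python scripts to look and compute and a tool call to move; the robot and the scene stay as the last step left them, time stands still between calls to the robot, and variables do not carry over. Pictures are saved under pics/ and viewed, at most 10 in all, crops included, and the job is handed in when it is done.

Besides the shell and the picture viewer there is one more tool, called after "Emit:" as name(argument=value, ...) on one line, values as JSON. carry_out: Moves the arm, as the interface text tells. Shift numbers are shares of 0.15 m and turn numbers shares of 60 degrees, none past 1 either way. Its arguments: {"type":"object","properties":{"plan":{"type":"string"}},"required":["plan"]}

```bash
mkdir -p pics
cat > h.py <<'E'
import numpy as np, cv2
from plant import bot
def ray(n,uv):
    m=bot.camera_model(n);K=np.array(m["K"]);R=np.array(m["R"]);t=np.array(m["t"])
    d=np.linalg.solve(K,[uv[0],uv[1],1.])[:2];s=d.copy()
    for _ in range(20): s=d/(1+m["k1"]*(s@s))
    return -R.T@t, R.T@np.array([s[0],s[1],1.])
def onplane(n,uv,z):
    o,d=ray(n,uv); return o+d*(z-o[2])/d[2]
def proj(n,X):
    m=bot.camera_model(n);c=np.array(m["R"])@X+np.array(m["t"]);s=c[:2]/c[2]
    s=s*(1+m["k1"]*(s@s));return (np.array(m["K"])@[s[0],s[1],1])[:2]
E
python3 - <<'E'
from h import *
for n in("scene","top"):
    cv2.imwrite(f"pics/{n}1.png",bot.read_camera(n)); m=bot.camera_model(n); print(n,-np.array(m["R"]).T@m["t"],m["K"][0][0])
o=bot.get_obs();print(o["time"],o["eef_pos"],o["orientation"],o["opening"])
E
```

```text
scene [-0.13429793 -0.47608604  0.84208823] 500.7159674651281
top [ 0.35023646 -0.00799975  1.1892779 ] 430.8797219213859
0.1 [0.28058974 0.58568337 0.23015836] [-2.95863481e-04  2.21545277e-01  9.75149611e-01 -9.16321945e-04] 0.08548386153492887
```

View pics/scene1.png

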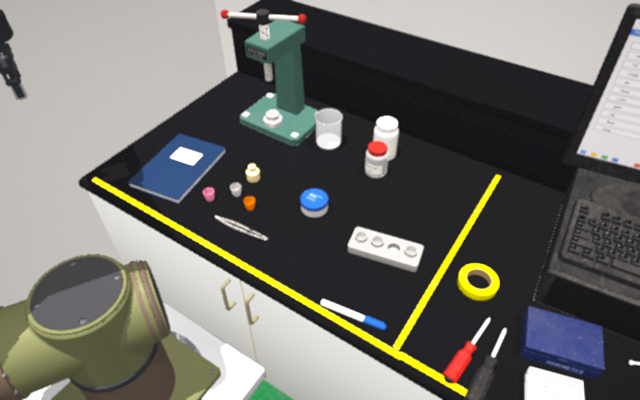

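View pics/top1.png

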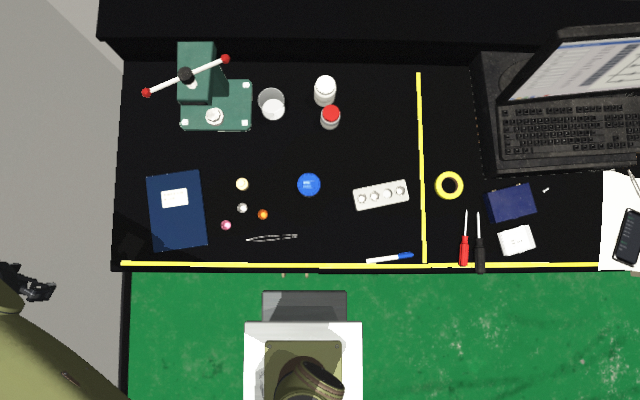

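The scene view shows the rack at about (386,248), where the third hole from the left, near (394,247), looks empty. There are three small cups: grey (236,189), pink (209,194) and orange (249,203). The brass weight is at (253,172), the tin at (314,202). In the top view the grey cup is at (242,208) and the rack at (381,195). The grey steel cup is the stray one, because the pink and orange ones are the look-alikes. I'll confirm with an enlarged crop.

Run:
```python
from h import *
s=cv2.imread("pics/scene1.png");t=cv2.imread("pics/top1.png")
f=lambda im,x,y,w,h,k:cv2.resize(im[y:y+h,x:x+w],None,fx=k,fy=k,interpolation=cv2.INTER_CUBIC)
a=f(s,345,222,80,50,5);b=f(s,200,160,80,50,5);c=f(t,345,170,80,50,5);d=f(t,210,175,80,50,5)
cv2.imwrite("pics/crop1.png",np.vstack([np.hstack([a,b]),np.hstack([c,d])]))
# rack outline in top view
g=t.min(2);m=np.zeros_like(g);m[172:215,346:414]=(g[172:215,346:414]>90)*255
cs=max(cv2.findContours(m,0,2)[0],key=cv2.contourArea);r=cv2.minAreaRect(cs);print(r)
P=[onplane("top",p,.022) for p in cv2.boxPoints(r)];print(np.round(P,4),[np.linalg.norm(P[i]-P[i-1]).round(4) for i in range(4)])
C=np.mean(P,0);e=[P[i]-P[i-1] for i in range(4)];u=max(e,key=np.linalg.norm);u=u/np.linalg.norm(u);u*=np.sign(u[1])
print("C",C,"u",u)
for k in(-54,-18,18,54):
    X=C+u*k/1000;print(k,X.round(4),proj("top",X).round(1),proj("scene",X).round(1))
for n,p in(("top",(242,208)),("scene",(236,187))):print(n,onplane(n,p,.026))
```

```text
((380.41680908203125, 194.60067749023438), (22.557340621948242, 54.2518310546875), 78.2317123413086)
[[ 0.5081 -0.1323  0.022 ]
 [ 0.5402 -0.2802  0.022 ]
 [ 0.4788 -0.2917  0.022 ]
 [ 0.4474 -0.1446  0.022 ]] [np.float64(0.0619), np.float64(0.1513), np.float64(0.0625), np.float64(0.1504)]
C [ 0.49360976 -0.21221057  0.022     ] u [-0.21220305  0.9772256  -0.        ]
-54 [ 0.5051 -0.265   0.022 ] [399.5 190.6] [409.4 253.5]
-18 [ 0.4974 -0.2298  0.022 ] [386.9 193.2] [392.5 248.6]
18 [ 0.4898 -0.1946  0.022 ] [374.2 195.9] [376.  243.8]
54 [ 0.4822 -0.1594  0.022 ] [361.5 198.6] [359.7 239.1]
top [0.4536896 0.1650031 0.026    ]
scene [0.45792072 0.16286886 0.026     ]
```

View pics/crop1.png

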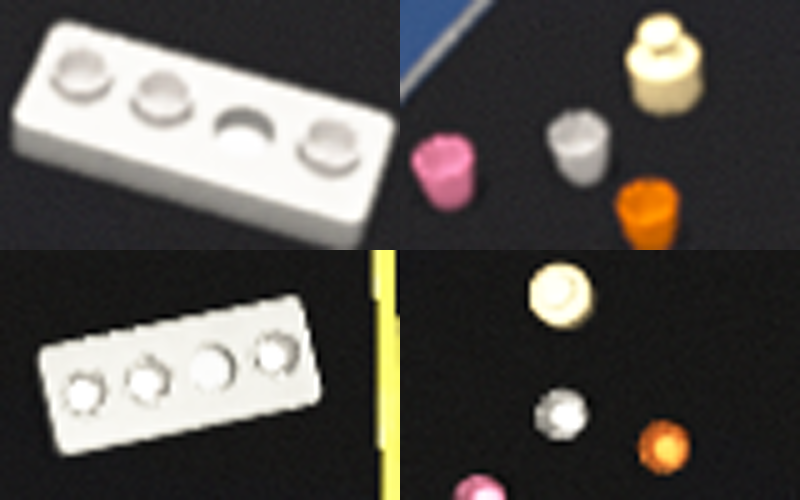

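The crops confirm it. The empty hole is third from the left in both views: top (387.6,193.4), scene (393.6,247). That matches the predicted k=-18 mm hole at about (0.497,-0.230). The lone steel cup is grey, at top (242.4,207.6), with the brass weight beyond it; pink and orange are the look-alikes. I'll set out at the present height with the fingers shut.

Emit:
carry_out(plan="-0.18 -0.21 0 0 0 0 1; -0.18 -0.21 0 0 0 0 1; -0.18 -0.21 0 0 0 0 1; -0.18 -0.21 0 0 0 0 1; -0.18 -0.21 0 0 0 0 1")

```text
time: 0.72
eef_pos: [0.3345, 0.3843, 0.2308]
orientation: [-0.0, 0.221, 0.975, -0.0]
wrist_force: [0.3, -0.2, 0.8]
opening: 0.0001
grip_force: 0.0
```

Emit:
carry_out(plan="-0.18 -0.21 0 0 0 0 1; -0.18 -0.21 0 0 0 0 1; -0.18 -0.21 0 0 0 0 1; -0.18 -0.21 0 0 0 0 1; -0.18 -0.21 0 0 0 0 1")

```text
time: 1.35
eef_pos: [0.3881, 0.1841, 0.2309]
orientation: [-0.0, 0.221, 0.975, -0.0]
wrist_force: [0.4, -0.4, 0.0]
opening: 0.0003
grip_force: 0.0
```

Emit:
carry_out(plan="-0.18 -0.21 0 0 0 0 1; -0.18 -0.21 0 0 0 0 1; -0.18 -0.21 0 0 0 0 1; -0.18 -0.21 0 0 0 0 1; -0.18 -0.21 0 0 0 0 1")

```text
time: 1.98
eef_pos: [0.4418, -0.0163, 0.231]
orientation: [-0.0, 0.222, 0.975, 0.0]
wrist_force: [0.5, -0.7, 0.1]
opening: 0.0
grip_force: 0.0
```

Emit:
carry_out(plan="-0.18 -0.21 0 0 0 0 1; -0.18 -0.21 0 0 0 0 1; -0.18 -0.21 0 0 0 0 1; -0.18 -0.21 0 0 0 0 1; -0.18 -0.21 0 0 0 0 1")

```text
time: 2.6
eef_pos: [0.4956, -0.2166, 0.2308]
orientation: [-0.0, 0.222, 0.975, 0.0]
wrist_force: [0.1, 1.1, 0.5]
opening: -0.0001
grip_force: 0.0
```

Run:
```python
from h import *
T=np.array([0.4974,-.2298,.022])
t=cv2.imread("pics/top1.png").astype(int);s=cv2.imread("pics/scene1.png").astype(int)
# grey cup masks
def cup(im,x0,y0,x1,y1):
    w=im[y0:y1,x0:x1];m=((w.min(2)>70)&(w.max(2)-w.min(2)<40)).astype(np.uint8)
    n,l,st,c=cv2.connectedComponentsWithStats(m);i=1+np.argmax(st[1:,4]);b=st[i];return (b[0]+x0,b[1]+y0,b[2],b[3]),c[i]+[x0,y0]
print(cup(t,232,198,252,219));print(cup(s,226,178,247,200))
for n,p in(("top",(387.6,193.4)),("scene",(393.7,247.8))):print(n,onplane(n,p,.022))
for n,p in(("top",(242.4,207.6)),("scene",(236,186.2))):print(n,onplane(n,p,.026))
# rack top face from scene: three seated rims at z=.033, crop centres
for p in((81,74),(162,98),(329,146)):print(onplane("scene",(345+p[0]/5,222+p[1]/5),.033))
for p in((84,143),(148,131),(276,105)):print(onplane("top",(345+p[0]/5,170+p[1]/5),.033))
a=bot.read_camera("scene");f=lambda im,x,y,w,h,k:cv2.resize(im[y:y+h,x:x+w],None,fx=k,fy=k,interpolation=cv2.INTER_CUBIC)
b=a[120:280,320:480];cv2.imwrite("pics/s2.png",cv2.resize(b,None,fx=3.5,fy=3.5))
o=bot.get_obs();print(proj("scene",np.array(o["eef_pos"])))
```

```text
((np.int32(237), np.int32(203), np.int32(11), np.int32(10)), array([241.82758621, 207.44827586]))
((np.int32(229), np.int32(182), np.int32(13), np.int32(15)), array([235.5    , 188.64375]))
top [ 0.49692034 -0.23177801  0.022     ]
scene [ 0.50069678 -0.23085189  0.022     ]
top [0.45478177 0.1639503  0.026     ]
scene [0.46000309 0.16463709 0.026     ]
[ 0.48114317 -0.16310922  0.033     ]
[ 0.48832224 -0.19800329  0.033     ]
[ 0.50340956 -0.26753395  0.033     ]
[ 0.4807913  -0.15889026  0.033     ]
[ 0.48759908 -0.1939106   0.033     ]
[ 0.50240587 -0.26450129  0.033     ]
[398.51564835 173.5287653 ]
```

View pics/s2.png

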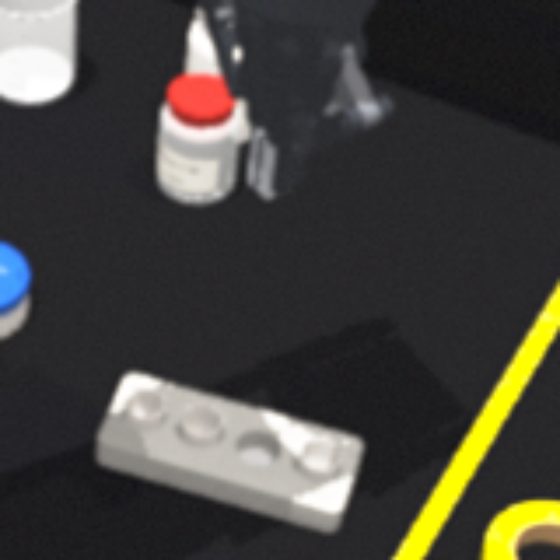

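The tip appears at (397.7,174.3) against a projected (398.5,173.5), so the calibration holds. Both views together put the hole at about (0.498,-0.230) and the stray rim at about (0.458,0.165). I'll centre, then go down partway.

Emit:
carry_out(plan="-0.053 -0.074 0 0 0 0 1; 0 0 0 0 0 0 1; 0 0 0.3 0 0 0 1; 0 0 0.3 0 0 0 1; 0 0 0.3 0 0 0 1")

```text
time: 3.28
eef_pos: [0.498, -0.2276, 0.0954]
orientation: [0.0, 0.221, 0.975, -0.0]
wrist_force: [0.6, 0.3, -1.1]
opening: -0.0004
grip_force: 0.0
```

Run:
```python
from h import *
a=bot.read_camera("scene");b=a[190:270,340:440];cv2.imwrite("pics/s3.png",cv2.resize(b,None,fx=6,fy=6,interpolation=cv2.INTER_CUBIC))
o=bot.get_obs();print(o["eef_pos"],proj("scene",np.array(o["eef_pos"])),proj("scene",np.array([.498,-.23,.022])))
```

```text
[ 0.49383133 -0.2252497   0.08828895] [392.74925907 227.8017861 ] [392.73289704 248.46775996]
```

View pics/s3.png

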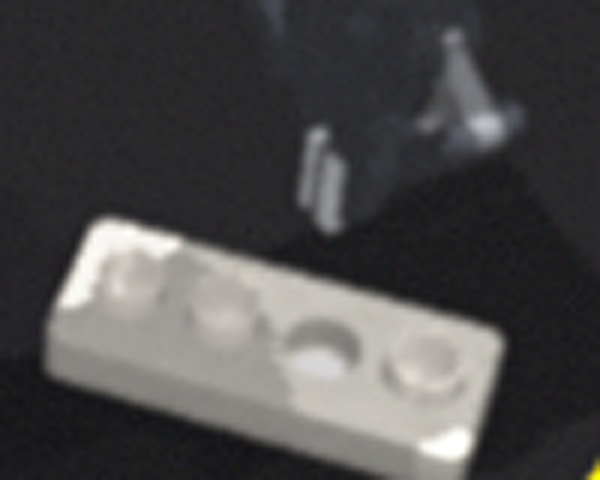

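The hole's mouth is at about (393.1,247.9), against a predicted (392.7,248.5), so the target is right. The measured TCP shifted after stopping, so I'll let it settle for one call.

Emit:
carry_out(plan="0 0 0 0 0 0 1; 0 0 0 0 0 0 1; 0 0 0 0 0 0 1; 0 0 0 0 0 0 1; 0 0 0 0 0 0 1")

```text
time: 3.95
eef_pos: [0.4983, -0.229, 0.097]
orientation: [0.001, 0.222, 0.975, -0.0]
wrist_force: [0.5, 0.6, -1.4]
opening: -0.0002
grip_force: 0.0
```

Emit:
carry_out(plan="-0.003 -0.006 0.1 0 0 0 1; 0 0 0.1 0 0 0 1; 0 0 0.1 0 0 0 1; 0 0 0.05 0 0 0 1; 0 0 0 0 0 0 1")

```text
time: 4.58
eef_pos: [0.4974, -0.2294, 0.0426]
orientation: [-0.001, 0.222, 0.975, 0.0]
wrist_force: [-0.1, -0.2, -0.5]
opening: 0.0005
grip_force: 0.0
```

Emit:
carry_out(plan="0 0 0 0 0 0 1; 0 0 0 0 0 0 1; 0 0 0 0 0 0 1; 0 0 0 0 0 0 1; 0 0 0 0 0 0 1")

```text
time: 5.2
eef_pos: [0.4981, -0.2298, 0.0439]
orientation: [0.0, 0.222, 0.975, -0.0]
wrist_force: [0.1, 0.0, -0.2]
opening: 0.0
grip_force: 0.0
```

Run:
```python
from h import *
a=bot.read_camera("scene");b=a[190:270,340:440];cv2.imwrite("pics/s4.png",cv2.resize(b,None,fx=6,fy=6,interpolation=cv2.INTER_CUBIC))
o=bot.get_obs();e=np.array(o["eef_pos"]);print(e,o["time"],proj("scene",e),proj("scene",np.array([.498,-.23,.022])))
```

```text
[ 0.49805401 -0.22977993  0.04388457] 5.25 [393.64672857 241.68313447] [392.73289704 248.46775996]
```

View pics/s4.png

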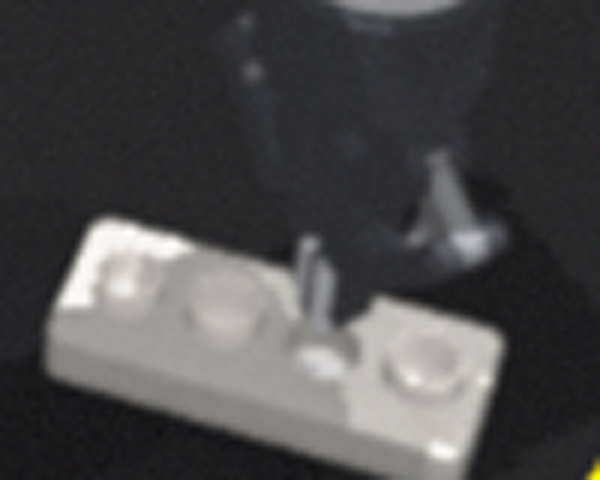

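The tips, at about (393,243), stand over the third hole, 22 mm above its mouth and clear of the neighbours. I'll hold for over two seconds, then raise.

Emit:
carry_out(plan="0 0 0 0 0 0 1; 0 0 0 0 0 0 1; 0 0 0 0 0 0 1; 0 0 0 0 0 0 1; 0 0 0 0 0 0 1")

```text
time: 5.88
eef_pos: [0.498, -0.2298, 0.0438]
orientation: [-0.0, 0.222, 0.975, 0.0]
wrist_force: [0.8, -0.7, -0.1]
opening: -0.0002
grip_force: 0.0
```

Emit:
carry_out(plan="0 0 0 0 0 0 1; 0 0 0 0 0 0 1; 0 0 0 0 0 0 1; 0 0 0 0 0 0 1; 0 0 0 0 0 0 1")

```text
time: 6.5
eef_pos: [0.4981, -0.2298, 0.0438]
orientation: [0.0, 0.222, 0.975, -0.0]
wrist_force: [0.7, 0.1, 0.6]
opening: -0.0
grip_force: 0.0
```

Emit:
carry_out(plan="0 0 0 0 0 0 1; 0 0 0 0 0 0 1; 0 0 0 0 0 0 1; 0 0 0 0 0 0 1; 0 0 0 0 0 0 1")

```text
time: 7.12
eef_pos: [0.4981, -0.2298, 0.0438]
orientation: [0.0, 0.222, 0.975, -0.0]
wrist_force: [-0.4, 0.8, -0.5]
opening: -0.0001
grip_force: 0.0
```

Emit:
carry_out(plan="0 0 -0.1 0 0 0 1; 0 0 -0.2 0 0 0 1; 0 0 -0.2 0 0 0 1; 0 0 -0.17 0 0 0 1; 0 0 0 0 0 0 1")

```text
time: 7.75
eef_pos: [0.4999, -0.2308, 0.1481]
orientation: [0.003, 0.222, 0.975, -0.001]
wrist_force: [0.8, -0.5, 0.1]
opening: -0.0002
grip_force: 0.0
```

Emit:
carry_out(plan="0.138 0.226 0 0 0 0 1; 0.138 0.226 0 0 0 0 1; 0.138 0.226 0 0 0 0 1; 0.138 0.226 0 0 0 0 1; 0.138 0.226 0 0 0 0 1")

```text
time: 8.38
eef_pos: [0.477, -0.0309, 0.1432]
orientation: [-0.001, 0.222, 0.975, -0.0]
wrist_force: [0.7, 0.8, -0.1]
opening: 0.0003
grip_force: 0.0
```

Emit:
carry_out(plan="0.138 0.226 0 0 0 0 1; 0.138 0.226 0 0 0 0 1; 0.138 0.226 0 0 0 0 1; 0.138 0.226 0 0 0 0 1; 0.138 0.226 0 0 0 0 1")

```text
time: 9.0
eef_pos: [0.4569, 0.1665, 0.1432]
orientation: [-0.001, 0.222, 0.975, -0.0]
wrist_force: [-0.4, -0.6, 0.1]
opening: -0.0002
grip_force: 0.0
```

Emit:
carry_out(plan="0 0 0 0 0 0 1; 0 0 0 0 0 0 1; 0 0 0 0 0 0 1; 0 0 0 0 0 0 1; 0 0 0 0 0 0 1")

```text
time: 9.62
eef_pos: [0.458, 0.1649, 0.1444]
orientation: [0.0, 0.222, 0.975, 0.0]
wrist_force: [0.4, -0.3, -0.0]
opening: 0.0
grip_force: 0.0
```

Run:
```python
from h import *
a=bot.read_camera("scene");b=a[130:220,190:290];cv2.imwrite("pics/s5.png",cv2.resize(b,None,fx=6,fy=6,interpolation=cv2.INTER_CUBIC))
o=bot.get_obs();e=np.array(o["eef_pos"]);print(e,o["time"],proj("scene",e),proj("scene",np.array([.458,.165,.026])))
```

```text
[0.45793538 0.1649816  0.14433284] 9.675 [228.31215315 147.63400891] [235.32646593 186.63664719]
```

View pics/s5.png

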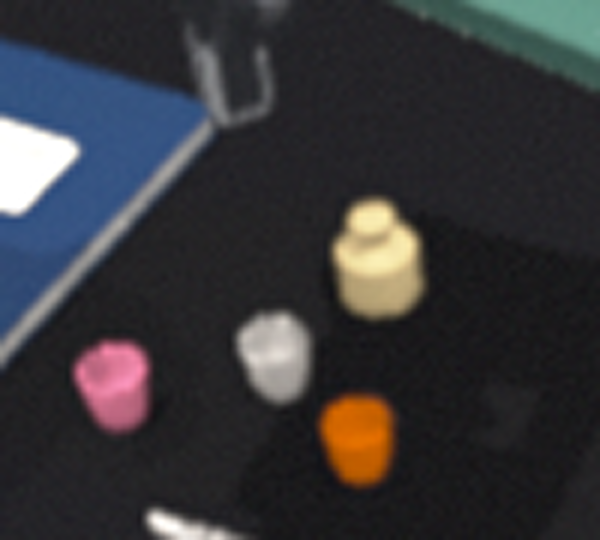

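The grey rim is centred at about (235.3,185.9), against a predicted (235.3,186.6). The tip hangs above it, with the pink cup, orange cup and weight to the sides. I'll go down to z = 0.046, 20 mm above the rim.

Emit:
carry_out(plan="0 0 0.2 0 0 0 1; 0 0 0.2 0 0 0 1; 0 0 0.15 0 0 0 1; 0 0 0.1 0 0 0 1; 0 0 0 0 0 0 1")

```text
time: 10.3
eef_pos: [0.457, 0.1651, 0.0458]
orientation: [-0.001, 0.222, 0.975, -0.001]
wrist_force: [0.4, 0.5, 0.7]
opening: -0.0005
grip_force: 0.0
```

Emit:
carry_out(plan="0 0 0 0 0 0 1; 0 0 0 0 0 0 1; 0 0 0 0 0 0 1; 0 0 0 0 0 0 1; 0 0 0 0 0 0 1")

```text
time: 10.92
eef_pos: [0.4579, 0.1654, 0.0469]
orientation: [0.0, 0.222, 0.975, 0.0]
wrist_force: [-0.1, 0.4, 0.2]
opening: -0.0001
grip_force: 0.0
```

Run:
```python
from h import *
f=lambda im,x,y,w,h:cv2.resize(im[y:y+h,x:x+w],None,fx=5,fy=5,interpolation=cv2.INTER_CUBIC)
cv2.imwrite("pics/s6.png",np.hstack([f(bot.read_camera("scene"),200,140,80,70),f(bot.read_camera("top"),205,165,80,70)]))
o=bot.get_obs();print(o["eef_pos"],o["time"])
```

```text
[0.45784697 0.16538707 0.04685464] 11.025
```

View pics/s6.png

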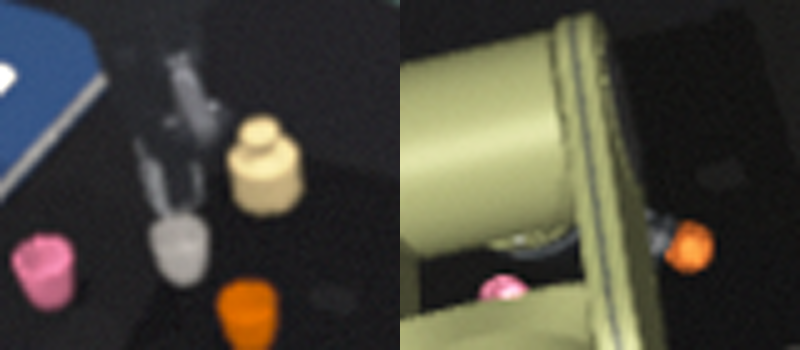

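The tips point at the grey cup (scene (235,186)) from 21 mm above its rim, and nothing has been moved. I'll hold, then hand in.

Emit:
carry_out(plan="0 0 0 0 0 0 1; 0 0 0 0 0 0 1; 0 0 0 0 0 0 1; 0 0 0 0 0 0 1; 0 0 0 0 0 0 1")

```text
time: 11.65
eef_pos: [0.4578, 0.1654, 0.0468]
orientation: [-0.0, 0.222, 0.975, -0.0]
wrist_force: [-1.1, -0.1, -0.6]
opening: 0.0001
grip_force: 0.0
```

Emit:
carry_out(plan="0 0 0 0 0 0 1; 0 0 0 0 0 0 1; 0 0 0 0 0 0 1; 0 0 0 0 0 0 1; 0 0 0 0 0 0 1")

```text
time: 12.28
eef_pos: [0.4578, 0.1654, 0.0468]
orientation: [-0.0, 0.222, 0.975, -0.0]
wrist_force: [0.8, 0.2, -0.4]
opening: 0.0002
grip_force: 0.0
```

Emit:
carry_out(plan="0 0 0 0 0 0 1; 0 0 0 0 0 0 1; 0 0 0 0 0 0 1; 0 0 0 0 0 0 1; 0 0 0 0 0 0 1")

```text
time: 12.9
eef_pos: [0.4578, 0.1654, 0.0468]
orientation: [0.0, 0.222, 0.975, 0.0]
wrist_force: [0.6, -0.0, -0.8]
opening: 0.0001
grip_force: 0.0
```

Emit:
carry_out(plan="0 0 0 0 0 0 1; 0 0 0 0 0 0 1; 0 0 0 0 0 0 1; 0 0 0 0 0 0 1; 0 0 0 0 0 0 1")

```text
time: 13.52
eef_pos: [0.4578, 0.1654, 0.0468]
orientation: [-0.0, 0.222, 0.975, -0.0]
wrist_force: [0.7, 1.0, 0.6]
opening: 0.0
grip_force: 0.0
```

```bash
python3 -c "
from plant import bot
print(bot.get_obs()['eef_pos'],bot.job_done())"
```

```text
the job is handed in; nothing more can be done
[0.45783523 0.16541118 0.04682847] None
```

The job is handed in, with no verdict shown: the arm pointed at the empty hole (22 mm above its mouth) for over two seconds, rose 10 cm, then pointed at the lone steel crucible (21 mm above its rim) for over two seconds and stayed there, with no sign of contact.

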